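Unclip and open the tile pot

ROBOT

A 6-joint arm with a two-finger parallel gripper is mounted at the origin on a cart in front of the work surface, level with it; the furniture and walls round the work are solid. World frame = base frame: x ahead of the robot, y to its left, z up, the work surface at z = 0. Lengths are in m, angles in rad, forces in N, time in s.
With the tool pointing down it reaches from about 0.375 to 0.975 m from the base axis. Payload 3.8 kg.
Tool frame: the origin (TCP) lies on the centre line of the jaws, within the pads' length; the fingertips stand 14 mm ahead of it and the grasp point (between the pads) lies 5 mm behind it; z points along the fingers, y is the line along which they close (so a half turn about z gives the same grasp; the last joint's range is limited). The gripper opens to 85 mm and grips with 20 to 120 N. Pads are 22 mm wide; open, the fingers measure 114 mm over their backs; the gripper's body (76 mm by 85 mm) begins 54 mm behind the grasp point. The pads swing forward as they close: fully open they stand 13 mm farther back than shut.
Start: joints at [1.152, 0.264, 1.604, -0, 1.274, -0.037], TCP at [0.251, 0.626, 0.245] pointing down, gripper open.
Joint ranges: [-2.63, 2.63], [-0.94, 2.18], [0.31, 2.57], [-1.31, 4.45], [0, 2.66], [-2.55, 2.55]. Speed limits (rad/s): [2.57, 2.57, 3.14, 3.14, 3.14, 3.14].

INTERFACE

Orientations are given as a rotation vector (axis times angle).
In Python, from workcell import bot, eyes, spot_in gives the robot as it stands.
- The arm moves only by the tool carry_out, never from a script. Its argument "series" is text: rows parted by semicolons, each of 4 numbers parted by spaces: the shift along the world's x, y, z in m, then the turn about the world's z in degrees. In form: tx ty tz roll; .... A call has 1 to 20 rows; each row shifts and turns the commanded pose from where the row before left it; what a row does not reach is not made up. A row lasts 1/8 s, in which the tool goes at most 62.5 mm and 10.7 degrees, less where a joint would pass 70% of its speed; a pose out of reach is approached as far as the arm can. A call is refused whole if a number of a shift passes 0.0625 or a number of a turn 10.7, either way. A call with a gripper value outside its range is refused whole. "jaw" is the gripper command: -1 is shut, 1 is fully open, values between are in proportion, set as the call begins (left out, the last holds). The fingers move at their own pace and stop on an object; "grip_force" is the grip in N (left out, the last holds). Time passes only in rows, so rows that do not move let the fingers close. It gives the time, the measured TCP pose, the force, the opening and the grip force at its end, in the units of the state.
- bot.read_state(): the state, without advancing time (a new reading comes with each control period).
- eyes.read_camera(name): name is "side" or "top"; returns (picture, depth): 420x560x3 uint8, blue, green, red; 420x560 float32, m along the optical axis (not along the pixel's ray), 0 where there is no reading.
- eyes.get_calibration(name): a dict with "K" (3x3 intrinsics, pixels), "position" and "rotation" of the camera in the world. Camera axes: x right, y down, z forward; pixel columns grow to the right and rows downward; lengths in m; the calibration is good to about 2 mm. A picture is of the moment at which its call begins. get_calibration takes no time and is no camera call.
- bot.finish_job(): hands the job in; it is judged then, once.
Trained networks look in the newest picture that a camera, given by its name, has taken for a name from the list of things; names that differ only in an ending like _2 or _b are one class to them, and where a whole thing is asked for, a point or a joint stands for the part that bears it (a point fixed in the world has none). Each returns a list of dicts, best first, with "score" (0 to 1); they miss things now and then, are a little off and sometimes report something else, mostly with a low value. They report only what shows in the picture. A call takes as long as a camera call.
- spot_in(camera, target): "rect" ([centre column, centre row, width, height] in pixels, round what is visible of it).
The state is a dict: "time": time; "q": joint angles; "joint_vel": joint speeds; "joint_torque": joint torques, N m; "tool_pos": TCP position; "tcp_rot": TCP orientation; "wrist_force": force on the tool from outside, world axes, zero at the start; "torque": the same for the moment, N m; "width": opening from 0.0 (shut) to 1.0 (fully open); "grip_force": force on a finger pad.
Only numpy, scipy, OpenCV 4.12 (cv2) and the standard library are available. Lean on these libraries where they do the work, as an engineer would, in place of code of your own. Each camera call takes 0.05 s, during which the arm holds its last target. There are 200 camera calls.

TASK

Open the wooden tile pot: pull the spring clip straight out of its pin while the lid stays on, and put it into the coconut-shell bowl. Then lift the lid off by its knob and set it down gently, knob up, in the middle of the cork mat. Leave the bowl standing where it is and the other things undisturbed.

Things in the scene. Friction and masses are not known exactly. Their poses are not given: they have to be found in the camera images.
- pot: Turned dark wooden pot, open on top, fixed to the bench: 90 mm across, 55 mm high, 5 mm wall; origin under its centre, z up. A dark steel bracket on its -x side carries an upright cross-drilled pin, 16 mm across, whose axis stands at x = -62 mm and whose top is 81 mm above the bench.
- pin_hole (a point): Centre of the cross hole (8 mm) in the pin, 64.5 mm above the bench, at x = -62 mm in the pot's frame, with the pot's axes. The hole runs along x; -x points away from the pot, and that is the way the clip comes out.
- lid: Loose wooden lid, 90 mm across, 0.16 kg; origin under its centre, on the underside of the 73 mm spigot. Spigot from 0 to 8 mm above the origin, disc from 8 to 14 mm, knob above. A flat steel strap with a 21 mm wide opening reaches to x = -80 mm and lies round the pin. At the start its origin is 47 mm above the bench: the disc lies on the pot's rim and the spigot in its mouth. It is free to lift straight up once the clip is out.
- lid_knob (a point): Middle of the lid's dark round knob, 34 mm above the lid's origin. The knob is 26 mm across from 29 to 39 mm and ends at 43 mm.
- clip: Steel spring hitch clip (R-clip), 5 mm wire, 74 mm long, 49 g, lying flat; origin on its underside, on the pin's axis while home (63 mm above the bench). +x along the straight leg to its free end, z up; eye (loop) at -x. The straight leg goes through the pin, the sprung leg hugs the pin at -y. A straight pull of 30 mm along -x frees it; it resists with 5 to 10 N over the first 20 mm, then lets go.
- clip_eye (a point): Centre of the clip's eye, x = -36, y = -4, z = 2.5 mm in the clip's frame; at the start 62 mm above the bench (the eye droops by 5 degrees). The eye is 30 mm wide over the wire along y, straight sides from x = -27 to -44 mm, end at x = -54 mm. It stands free beyond strap and pot, so that fingers can close on its sides from above (the 41 mm high bowl may stand close by).
- clip_tip (a point): Free end of the clip's straight leg, x = +18 mm in the clip's frame.
- shell_bowl: Brown half coconut shell used as a bowl, loose: 104 mm across, 41 mm high, inner floor about 5 mm above its origin, which is under its centre.
- mat: Square cork mat fixed on the bench, 120 x 120 mm, 5 mm thick; origin under its centre.
- spool: Bystander: wooden spool of thread, 38 mm across, 42 mm high, behind the work; origin under its centre.
- small_disc: Bystander: pale turned wooden disc, 52 mm across, 18 mm high, behind the work; origin under its centre.
- tape: Bystander: roll of masking tape lying flat, 90 mm across, 20 mm high, behind the work; origin under its centre.
- shell_piece: Bystander: flat piece of dark coconut shell, 38 x 24 x 6 mm, among the work; origin under its centre.
- pencil: Bystander: flat carpenter pencil, 146 mm long, 8 mm high, behind the work; origin under its middle.

How it is judged:
On the way, in this order (a step that is already met when the one before it is completed fails the run):
1. the clip is fully out of the pin and the lid is still on the pot (horizontal distance between lid and pot below 0.01 m and z of lid in the frame of pot below 0.057 m and (x of clip_tip in the frame of pin_hole below -0.012 m or distance between clip and pin_hole above 0.06 m)), for 0.1 s.
2. the clip lies in the bowl, let go, the lid still on the pot (horizontal distance between each of clip, clip_eye and shell_bowl below 0.055 m and height (world z) of clip below 0.055 m and contact force between clip and the fingers below 0.05 N and contact force between clip and shell_bowl above 0.02 N and horizontal distance between lid and pot below 0.01 m and z of lid in the frame of pot below 0.057 m), for 0.2 s.
3. the lid is lifted clear of the pot and the pin (z of lid in the frame of pot above 0.083 m), for 0.1 s.
At the end, for the whole second after the job is handed in: The clip lies at rest in the coconut-shell bowl (its eye and its middle within 55 mm of the bowl's axis, resting on the bowl, let go). The lid rests on the cork mat, level to 0.12 rad with its knob up, its centre within 35 mm of the mat's centre, let go and at rest. The bowl stands upright (horizontal distance between each of clip, clip_eye and shell_bowl below 0.055 m and height (world z) of clip below 0.055 m and contact force between each of clip, lid and the fingers below 0.05 N and contact force between clip and shell_bowl above 0.02 N and linear speed of each of clip, lid below 0.02 m/s and horizontal distance between lid and mat below 0.035 m and height (world z) of lid below 0.01 m and angle between lid's own z axis and vertical below 0.12 rad and angle between shell_bowl's own z axis and vertical below 0.2 rad); the robot touches nothing.
It fails at once if the lid is dropped or banged onto the mat (faster than 0.5 m/s close to it) (linear speed of lid above 0.5 m/s and height (world z) of lid below 0.05 m).
It fails at once if the bowl is pushed more than 40 mm or tipped (distance of shell_bowl from where it was at the start of the episode above 0.04 m or angle between shell_bowl's own z axis and vertical above 0.6 rad).
It fails at once if a bystander is pushed more than 30 mm (distance of any of spool, small_disc, tape, shell_piece, pencil from where it was at the start of the episode above 0.03 m).
It also fails if it takes over 50 s, if anything falls off the work surface, if the arm or the gripper's body presses on something with over 40 N, if the wrist force passes 120 N, or if a joint passes its speed limit or range.

## Working session

There is one attempt and no reset: what is moved stays moved. The work goes in short steps, Python scripts to look and compute and a tool call to move; the robot and the scene stay as the last step left them, time stands still between calls to the robot, and variables do not carry over. Pictures are saved under pics/ and viewed, at most 10 in all, crops included, and the job is handed in when it is done.

Besides the shell and the picture viewer there is one more tool, called after "Request:" as name(argument=value, ...) on one line, values as JSON. carry_out: Moves the arm, as the interface text tells. Its arguments: {"type":"object","properties":{"series":{"type":"string"},"jaw":{"type":"number"},"grip_force":{"type":"number"}},"required":["series"]}

```bash
mkdir -p pics; cat > h.py <<'E'
import numpy as np, cv2
from workcell import bot, eyes, spot_in
def cloud(cam):
    img,d=eyes.read_camera(cam); c=eyes.get_calibration(cam); K=np.array(c["K"])
    v,u=np.mgrid[:420,:560]
    p=np.stack([(u-K[0,2])/K[0,0]*d,(v-K[1,2])/K[1,1]*d,d],-1)
    R=np.array(c["rotation"])
    if R.shape!=(3,3): R=cv2.Rodrigues(R)[0]
    w=p@R.T+np.array(c["position"]); w[d==0]=np.nan
    return img,d,w
E
python3 - <<'E'
from h import *
print(bot.read_state())
ims=[]
for cam in("top","side"):
    img,d,w=cloud(cam); cv2.imwrite(f"pics/{cam}0.png",img); np.save(cam,w)
    print(cam,eyes.get_calibration(cam)["position"])
    for t in["pot","lid","lid_knob","clip","clip_eye","shell_bowl","mat","shell_piece"]:
        for r in spot_in(cam,t)[:2]:
            u,v,W,H=r["rect"]; print(t,round(r["score"],2),np.round(r["rect"]),np.round(w[int(v),int(u)],3))
E
```

```text
{'time': 0.0, 'q': array([ 1.15211176e+00,  2.64776708e-01,  1.60537745e+00, -3.66450732e-06,
        1.27374102e+00, -3.69259220e-02]), 'joint_vel': array([-1.00087263e-03, -5.86505211e-04,  3.71064485e-05, -1.29771706e-03,
        8.64876147e-04, -6.91821497e-04]), 'joint_torque': array([-1.67956860e-03, -5.15107548e+01, -3.67316723e+01, -2.39477959e-04,
        1.27787265e-02, -2.42184410e-05]), 'tool_pos': array([0.25120137, 0.62574575, 0.24394429]), 'tcp_rot': array([-0.5959302 , -3.08402555,  0.00352401]), 'wrist_force': array([-0.43500732,  0.3217527 , -0.72519842]), 'torque': array([0.01648011, 0.01819997, 0.04745774]), 'grip_force': 0.0, 'width': 0.9965007151964195}
top [ 0.50448593 -0.14578842  0.94104987]
pot 0.62 [182. 235.  56.  54.] [0.49  0.064 0.006]
lid 0.79 [344. 237.  60.  37.] [ 0.494 -0.304  0.087]
lid_knob 0.96 [344. 234.  54.  42.] [ 0.498 -0.311  0.059]
lid_knob 0.44 [224. 162.  36.  30.] [ 0.67 -0.03  0.  ]
clip_eye 0.69 [369. 228.  38.  11.] [ 0.514 -0.368  0.061]
shell_bowl 0.84 [254. 232.  46.  39.] [ 0.499 -0.106  0.006]
mat 0.93 [183. 233.  57.  52.] [0.495 0.062 0.007]
shell_piece 0.68 [218. 240.  10.  13.] [ 0.479 -0.018  0.006]
side [ 0.31860256 -0.83726068  0.56103869]
pot 0.85 [273. 285.  48.  32.] [ 0.483 -0.336  0.036]
lid 0.79 [274. 267.  53.  50.] [ 0.489 -0.316  0.062]
lid_knob 0.65 [274. 266.  47.  47.] [ 0.491 -0.316  0.061]
clip 0.67 [275. 283.  47.  31.] [ 0.484 -0.337  0.043]
clip 0.61 [304. 289.  21.  32.] [ 0.545 -0.323 -0.001]
clip_eye 0.74 [249. 214.  49.  36.] [ 0.507 -0.078  0.008]
clip_eye 0.65 [300. 288.  20.  28.] [ 0.539 -0.324  0.001]
shell_bowl 0.66 [249. 215.  47.  39.] [ 0.508 -0.083  0.008]
shell_bowl 0.41 [273. 284.  48.  34.] [ 0.483 -0.337  0.04 ]
mat 0.57 [229. 185.  53.  32.] [0.493 0.063 0.007]
```

```bash
python3 - <<'E'
from h import *
a=cv2.imread("pics/top0.png"); b=cv2.imread("pics/side0.png")
A=cv2.resize(a[190:280,140:400],(780,270),interpolation=cv2.INTER_CUBIC)
B=cv2.resize(b[160:320,190:350],(320,320),interpolation=cv2.INTER_CUBIC)
C=cv2.resize(a[200:265,320:410],(443,320),interpolation=cv2.INTER_CUBIC)
cv2.imwrite("pics/c0.png",np.vstack([A,np.hstack([B,C,np.zeros((320,17,3),np.uint8)])]))
w=np.load("top.npy")
print("z map around pot (mm)");
for r in range(212,262,2): print(r,' '.join('%3.0f'%(1000*z) for z in w[r,308:394:3,2]))
for r in(212,236,260): print(r,np.round(w[r,[308,344,393],:2],3).tolist())
E
```

```text
z map around pot (mm)
212   1  -1   1  -1   3  -2  -1  -2  -4  -4   1   1  -3  -2  -2   1   1  -0  -1  -0  -1  -2  -3 -799 -794 -799 -802 -806 -806
214   1   1  -0  -3  -2   2  -2   1  -3  57  60  -1  -1  -0  -3  -2  -1  -2  -2  -2   2   1   1 -798 -806 -806 -806 -811 -800
216   1   2  -1  -1  -2  -1  47  60  62  60  62  59  55   0   0  -3   1  -3  -1  -0  -2  -5   1 -801 -800 -803 -794 -798 -794
218   3   0  -1   1   1  44  59  58  61  59  59  60  61  59  -0  -3  -0  -2  -1  -2   2  -2  -3 -804 -800 -796 -812 -806 -798
220  -1  -1  -1  -0  27  61  59  63  60  61  59  63  61  60   1  -2  -2  -1  -3  -0  -0  -4   1 -799 -798 -797 -794 -803 -803
222   2  -0  -1  -3  58  59  61  63  61  61  59  60  60  61  61   1  -1  -0  -5  -2  -3  -1  66  66  63  64 -798 -804 -799
224   2  -2   2  28  60  60  61  62  58  60  62  61  58  61  59  -2  -1  -1  59  62  66  64  63 -795 -807  64 -798 -796 -806
226   2   2   1  51  61  60  62  60  61  61  61  63  62  64  60  63  69  60  72  69  65   1   0 -800 -795 -796  63 -800 -802
228  -0   1  -3  58  60  62  61  62  63  60  83  63  59  62  62  61  69  68
[... 1527 characters left out ...]
-794 -804 -802 -803 -802 -801
254   3   1   1   0  -4  -3  -2  -2  -0   1   0  -2   0   0  -0  -0  -0  -2  -3  -0  -1  -1   2 -788 -803 -799 -800 -801 -796
256  -1   1   0  -2  -1  -0   3   0   1   1  -1   1  -2  -2  -1  -1   1  -2  -3   1  -1   1  -1 -806 -798 -802 -799 -796 -806
258   0  -1   2  -2  -3   1   0  -1   2  -1   2   1  -1   2  -2   1   0   1   1  -3  -3  -3   0 -797 -789 -808 -797 -801 -801
260  -2  -1   2  -2  -4   1  -3   2  -0  -1  -2   1  -0   1  -3   1  -2   1  -2   3  -0  -0  -1 -804 -802 nan -805 -800 -795
212 [[0.549, -0.235], [0.551, -0.323], [0.593, -0.695]]
236 [[0.491, -0.236], [0.493, -0.311], [0.485, -0.697]]
260 [[0.434, -0.236], [0.435, -0.323], [0.379, -0.691]]
```

View pics/c0.png

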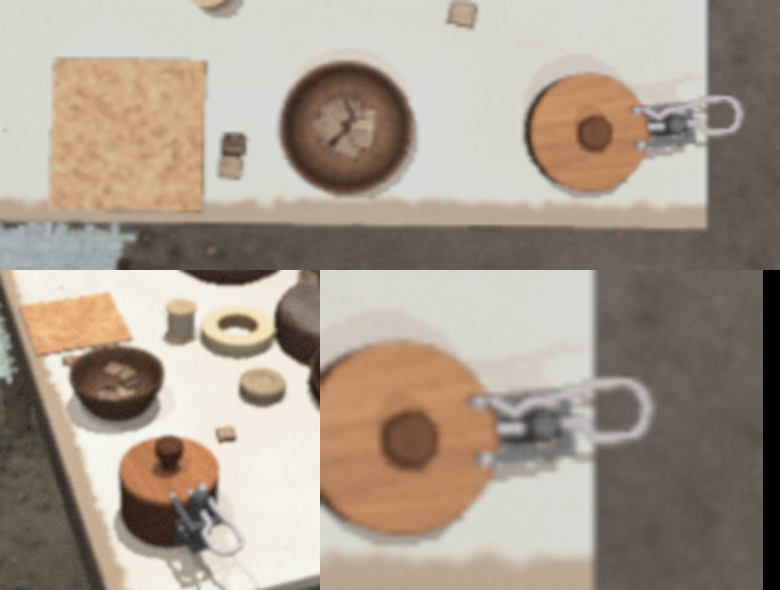

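View pics/top0.png

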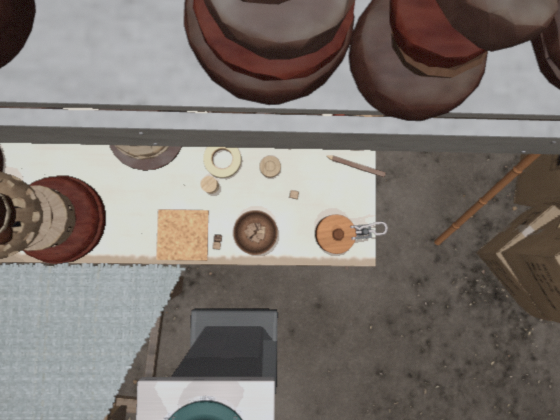

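The side crop shows the clip's eye sticking out to the right of the pot, over the bench edge; in the top view the pot is at (335,234), the eye at (378,229), the bowl at (254,232) and the mat at (183,235).

```bash
python3 - <<'E'
from h import *
w=np.load("top.npy"); w=w.copy()
c=eyes.get_calibration("top"); print(np.round(np.array(c["K"]),1).tolist())
def reg(r0,r1,c0,c1,z0,z1):
    p=w[r0:r1,c0:c1].reshape(-1,3); return p[(p[:,2]>z0)&(p[:,2]<z1)]
d=reg(205,262,310,352,.056,.067)
(cx,cy),r=cv2.minEnclosingCircle((d[:,:2]*1000).astype(np.float32)); print("disc",cx,cy,r,len(d), d[:,:2].min(0),d[:,:2].max(0))
k=reg(220,245,328,348,.084,.098); print("knob",k.mean(0),np.ptp(k,0),len(k))
p=reg(222,242,358,372,.074,.09); print("pin",p.mean(0),len(p))
e=reg(216,242,372,392,.055,.072); print("eye",e.mean(0),e.min(0),e.max(0)); print(cv2.minAreaRect((e[:,:2]*1000).astype(np.float32)))
print(np.round(e*1000).astype(int).tolist())
m=reg(200,268,150,215,.003,.009); print("mat",cv2.minAreaRect((m[:,:2]*1000).astype(np.float32)), np.median(m,0))
b=reg(205,262,228,282,.033,.05); print("bowlrim",cv2.minEnclosingCircle((b[:,:2]*1000).astype(np.float32)),len(b))
E
```

```text
[[390.6, 0.0, 283.8], [0.0, 390.6, 206.7], [0.0, 0.0, 1.0]]
disc 498.54248046875 -292.9459228515625 44.855010986328125 1048 [ 0.45465309 -0.32761012] [ 0.54296432 -0.24813874]
knob [ 0.49864895 -0.29251812  0.08858186] [0.02420631 0.02276107 0.00820695] 106
pin [ 0.5052235  -0.35358461  0.0791709 ] 41
eye [ 0.51304008 -0.39182926  0.06386095] [ 0.49885772 -0.40664219  0.05908584] [ 0.52848412 -0.3731299   0.06801628]
((513.6158447265625, -389.7560729980469), (29.434925079345703, 33.471492767333984), 1.1024670600891113)
[[528, -395, 63], [528, -397, 62], [526, -378, 66], [526, -380, 67], [526, -383, 65], [526, -385, 66], [526, -388, 65], [526, -390, 66], [526, -393, 63], [526, -394, 65], [526, -397, 63], [526, -399, 64], [524, -373, 68], [524, -377, 63], [524, -378, 66], [524, -381, 64], [524, -382, 68], [524, -386, 64], [524, -388, 63], [524, -390, 64], [524, -392, 65], [524, -395, 62], [524, -398, 61], [524, -399, 64], [524, -402, 63], [524, -404, 63], [521, -374, 64], [521, -376, 67], [521, -379, 63], [522, -399, 64], [522, -402, 62], [522, -403, 65], [519, -374, 64], [519, -402, 6
[... 335 characters left out ...]
04, 62], [506, -407, 62], [503, -377, 63], [503, -379, 64], [503, -381, 63], [504, -397, 62], [504, -400, 63], [504, -402, 62], [504, -404, 65], [501, -378, 66], [501, -380, 67], [501, -383, 64], [501, -385, 65], [501, -388, 62], [501, -390, 63], [501, -392, 65], [501, -394, 66], [501, -397, 65], [501, -399, 64], [501, -402, 62], [499, -381, 65], [499, -383, 64], [499, -385, 66], [499, -387, 66], [499, -390, 66], [499, -393, 61], [499, -395, 64], [499, -397, 63], [499, -400, 62]]
mat ((499.66217041015625, 64.39712524414062), (147.0895538330078, 152.07640075683594), 0.6581593751907349) [0.49057344 0.06517603 0.00521465]
bowlrim ((499.92108154296875, -108.33432006835938), 51.6826057434082) 430
```

```bash
python3 - <<'E'
from h import *
W=np.concatenate([np.load(c+".npy").reshape(-1,3) for c in("top","side")]); W=W[~np.isnan(W[:,0])]
ys=np.arange(.8,-.6,-.1)
print("      y:",' '.join('%5.1f'%y for y in ys))
for x in np.arange(.1,.95,.1):
    print('x %.1f'%x,' '.join('%5.2f'%(lambda s:np.percentile(s,98) if len(s)>3 else np.nan)(W[(abs(W[:,0]-x)<.05)&(abs(W[:,1]-y)<.05),2]) for y in ys))
E
```

```text
y:   0.8   0.7   0.6   0.5   0.4   0.3   0.2   0.1   0.0  -0.1  -0.2  -0.3  -0.4  -0.5
x 0.1 -0.05 -0.04 -0.05 -0.04 -0.04 -0.04  0.00  0.01  0.27  0.02  0.00 -0.79 -0.79 -0.79
x 0.2 -0.04 -0.05  0.35 -0.04 -0.04 -0.04 -0.05 -0.00 -0.00 -0.00 -0.01 -0.79 -0.79 -0.79
x 0.3  0.25  0.33  0.35 -0.04 -0.04 -0.04 -0.05 -0.06 -0.79 -0.79 -0.79 -0.79 -0.79 -0.79
x 0.4  0.30  0.16  0.01  0.00  0.06  0.06  0.00  0.01  0.01  0.00  0.00  0.00  0.00   nan
x 0.5  0.31  0.17  0.01  0.03  0.28  0.35  0.39  0.01  0.01  0.04  0.04  0.09  0.07   nan
x 0.6  0.29   nan  0.13  0.10  0.37  0.33  0.50  0.50  0.50  0.52  0.50  0.53  0.50  0.50
x 0.7   nan  0.10  0.13  0.10  0.00  0.00  0.51  0.54  0.50  0.61  0.61  0.68  0.66  0.53
x 0.8  0.26  0.24  0.23  0.30  0.30  0.23  0.19  0.50  0.50  0.27  0.49  0.54  0.24  0.29
x 0.9  0.25  0.24  0.23  0.26  0.24  0.26  0.25  0.25  0.17  0.23  0.23  0.21  0.19   nan
```

Request:
carry_out(series="0.0156 -0.0537 0 -3.26;0.0156 -0.0537 0 -3.26;0.0156 -0.0537 0 -3.26;0.0156 -0.0537 0 -3.26;0.0156 -0.0537 0 -3.26;0.0156 -0.0537 0 -3.26;0.0156 -0.0537 0 -3.26;0.01 -0.05 0 -3.26;0.01 -0.05 0 -3.26;0.01 -0.05 0 -3.26;0.01 -0.05 0 -3.26;0.0141 -0.055 0 -3.26;0.0141 -0.055 0 -3.26;0.0141 -0.055 0 -3.26;0.0141 -0.055 0 -3.26;0.0141 -0.055 0 -3.26;0.0141 -0.055 0 -3.26;0.0141 -0.055 0 -3.26;0.0141 -0.055 0 -3.26;0 0 0 0", jaw=1, grip_force=60)

```text
time: 3.4
tool_pos: [0.5137, -0.3932, 0.2444]
tcp_rot: [2.102, 2.334, -0.001]
wrist_force: [-0.1, 0.1, 0.4]
width: 0.996
grip_force: 0.0
```

Request:
carry_out(series="0 0.001 -0.04 0;0 0.001 -0.04 0;0 0 -0.04 0;0 0 -0.03 0;0 0 -0.02 0;0 0 -0.012 0;0 0 0 0", jaw=0.3)

```text
time: 4.28
tool_pos: [0.5133, -0.3871, 0.063]
tcp_rot: [-2.097, -2.338, 0.0]
wrist_force: [-0.4, 0.3, -0.2]
width: 0.651
grip_force: 0.0
```

```bash
python3 - <<'E'
from h import *
a=cloud("side")[0]; b=cloud("top")[0]
A=cv2.resize(a[210:330,230:350],(480,480),interpolation=cv2.INTER_CUBIC)
B=cv2.resize(b[190:270,320:400],(320,320),interpolation=cv2.INTER_CUBIC)
B=np.vstack([B,np.zeros((160,320,3),np.uint8)])
cv2.imwrite("pics/c1.png",np.hstack([A,B])); print(bot.read_state()["tool_pos"])
E
```

```text
[ 0.51427793 -0.38805427  0.06450639]
```

View pics/c1.png

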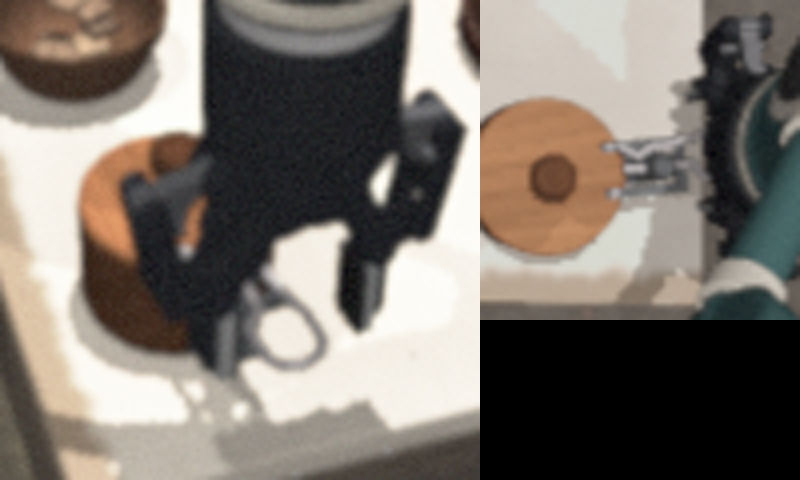

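The side crop shows the eye (about 285,330) standing between the open fingers, with the fingertips some 10 mm below it. Closing now.

Request:
carry_out(series="0 0 0 0;0 0 0 0;0 0 0 0;0 0 0 0;0 0 0 0", jaw=-1, grip_force=60)

```text
time: 5.0
tool_pos: [0.5139, -0.388, 0.0637]
tcp_rot: [2.097, 2.337, -0.0]
wrist_force: [2.1, -2.2, 1.1]
width: 0.323
grip_force: 58.9
```

Request:
carry_out(series="0.001 -0.008 0 0;0.001 -0.008 0 0;0.001 -0.01 0 0;0.001 -0.01 0 0;0.0015 -0.012 0 0;0.0015 -0.012 0 0;0 0 0 0;0 0 0 0")

```text
time: 6.0
tool_pos: [0.5203, -0.4474, 0.0631]
tcp_rot: [-2.098, -2.337, -0.0]
wrist_force: [-0.9, 0.7, 0.0]
width: 0.324
grip_force: 59.2
```

```bash
python3 - <<'E'
from h import *
a=cloud("side")[0]; b=cloud("top")[0]
A=cv2.resize(a[210:330,230:350],(480,480),interpolation=cv2.INTER_CUBIC)
B=cv2.resize(b[190:270,320:400],(320,320),interpolation=cv2.INTER_CUBIC)
B=np.vstack([B,np.zeros((160,320,3),np.uint8)])
cv2.imwrite("pics/c2.png",np.hstack([A,B])); s=bot.read_state(); print(s["tool_pos"],s["wrist_force"],s["width"])
E
```

```text
[ 0.5203752  -0.44706154  0.06314758] [-0.19567895 -0.2845961  -0.79929203] 0.32189918485722585
```

View pics/c2.png

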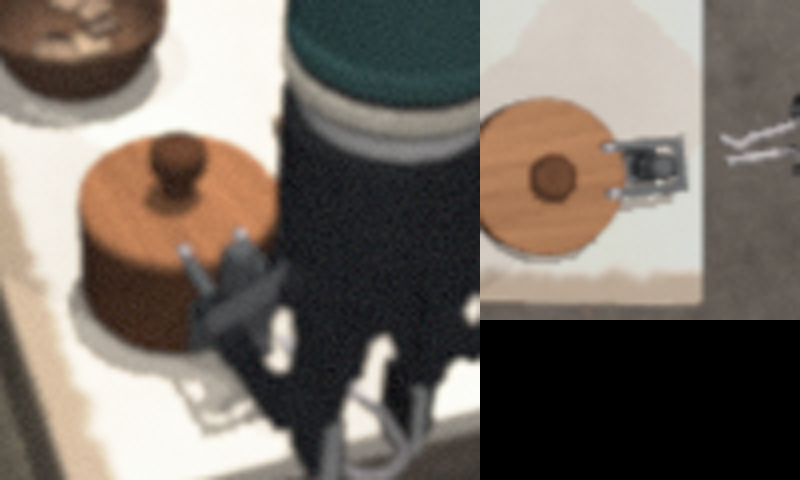

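The clip is out of the pin and held by its eye (top crop: its legs end clear of the strap), and the lid is still on. Carrying it to the bowl.

Request:
carry_out(series="0 0 0.04 0;0 0 0.05 0;-0.0011 0.02 0.04 0;-0.003 0.054 0 0;-0.003 0.054 0 0;-0.003 0.054 0 0;-0.003 0.054 0 0;-0.003 0.054 0 0;-0.0027 0.0327 0 0;0 0 -0.04 0;0 0 -0.04 0;0 0 -0.035 0;0 0 -0.02 0;0 0 -0.007 0;0 0 0 0;0 0 0 0")

```text
time: 8.1
tool_pos: [0.5028, -0.1251, 0.0525]
tcp_rot: [2.097, 2.337, 0.002]
wrist_force: [0.8, 0.9, -0.6]
width: 0.324
grip_force: 59.3
```

```bash
python3 - <<'E'
from h import *
a=cloud("side")[0]; b=cloud("top")[0]
A=cv2.resize(a[150:270,190:310],(480,480),interpolation=cv2.INTER_CUBIC)
B=cv2.resize(b[190:270,215:295],(320,320),interpolation=cv2.INTER_CUBIC)
B=np.vstack([B,np.zeros((160,320,3),np.uint8)])
cv2.imwrite("pics/c3.png",np.hstack([A,B])); s=bot.read_state(); print(s["tool_pos"],s["wrist_force"],s["width"])
E
```

```text
[ 0.50269193 -0.12511374  0.05253468] [ 0.15510526  0.28788023 -1.62519816] 0.32454309897831846
```

View pics/c3.png

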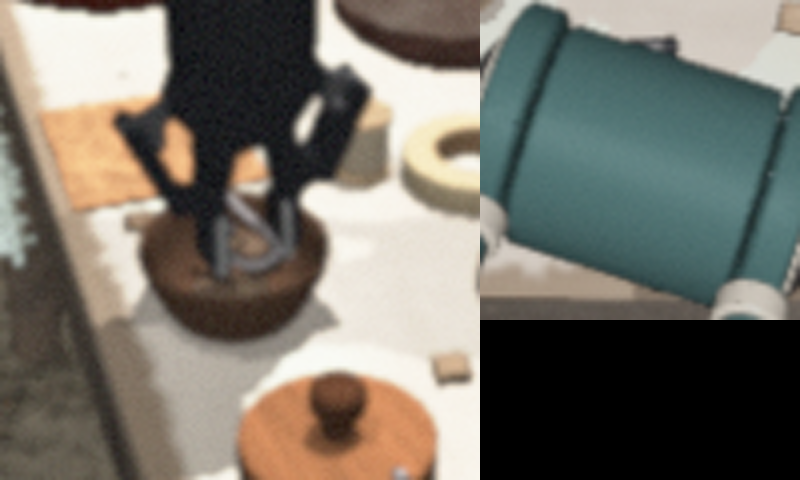

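The side crop shows the clip inside the bowl's rim (about 240,250), fingers clear of the wall. Releasing.

Request:
carry_out(series="0 0 -0.005 0;0 0 0 0;0 0 0 0")

```text
time: 8.57
tool_pos: [0.5016, -0.1248, 0.0462]
tcp_rot: [-2.098, -2.338, 0.0]
wrist_force: [0.2, -0.9, -0.1]
width: 0.324
grip_force: 59.3
```

Request:
carry_out(series="0 0 0 0;0 0 0 0;0 0 0 0;0 0 0.03 0;0 0 0.06 0;0 0 0.06 0;0 -0.06 0.02 0;0 -0.06 0 0;0 -0.0477 0 0;0 0 0 0", jaw=0)

```text
time: 9.82
tool_pos: [0.5014, -0.2949, 0.2161]
tcp_rot: [2.102, 2.333, -0.001]
wrist_force: [-0.0, 0.2, -0.3]
width: 0.501
grip_force: 0.0
```

```bash
python3 - <<'E'
from h import *
a=cloud("side")[0]; b,d,w=cloud("top")
A=cv2.resize(a[150:270,190:310],(480,480),interpolation=cv2.INTER_CUBIC)
B=cv2.resize(b[190:270,215:295],(320,320),interpolation=cv2.INTER_CUBIC)
B=np.vstack([B,np.zeros((160,320,3),np.uint8)])
cv2.imwrite("pics/c4.png",np.hstack([A,B])); s=bot.read_state(); print(s["tool_pos"],s["tcp_rot"],s["width"])
p=w[205:262,228:282].reshape(-1,3);p=p[(p[:,2]>.033)&(p[:,2]<.05)];print(cv2.minEnclosingCircle((p[:,:2]*1000).astype(np.float32)))
E
```

```text
[ 0.50132148 -0.29179834  0.2156437 ] [-2.09925812e+00 -2.33564916e+00 -5.82296545e-04] 0.49998224495855165
((499.7937927246094, -108.40718078613281), 51.59539031982422)
```

View pics/c4.png

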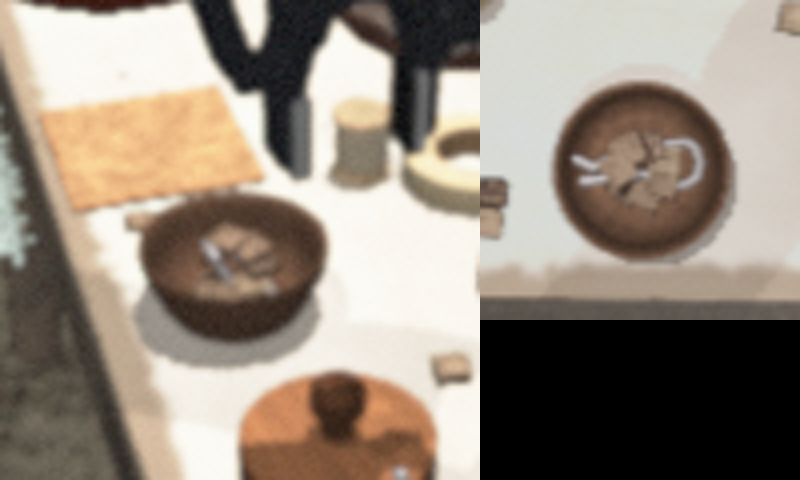

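The clip lies in the bowl (top crop: eye at 690,165, leg tips at 580,165), and the bowl hasn't moved. Next is the lid knob.

Request:
carry_out(series="-0.0025 -0.0005 -0.04 0;0 0 -0.04 0;0 0 -0.03 0;0 0 -0.015 0;0 0 -0.01 0;0 0 0 0")

```text
time: 10.68
tool_pos: [0.4994, -0.2919, 0.0812]
tcp_rot: [-2.098, -2.339, -0.0]
wrist_force: [-0.3, -0.3, 0.6]
width: 0.499
grip_force: 0.0
```

Request:
carry_out(series="0 0 0 0;0 0 0 0;0 0 0 0;0 0 0 0", jaw=-1, grip_force=60)

```text
time: 11.18
tool_pos: [0.4997, -0.2928, 0.0826]
tcp_rot: [2.098, 2.337, 0.0]
wrist_force: [-2.7, -0.1, 6.3]
width: 0.269
grip_force: 58.8
```

Request:
carry_out(series="0 0 0.01 0;0 0 0.02 0;0 0 0.04 0;0 0 0.04 0;0 0 0.03 0;0 0 0 0")

```text
time: 11.92
tool_pos: [0.5015, -0.2937, 0.2258]
tcp_rot: [2.093, 2.332, 0.002]
wrist_force: [-0.1, -0.5, -2.0]
width: 0.275
grip_force: 59.1
```

```bash
python3 - <<'E'
from h import *
a,_,_=cloud("side"); 
A=cv2.resize(a[120:320,190:350],(480,600),interpolation=cv2.INTER_CUBIC)
cv2.imwrite("pics/c5.png",A); s=bot.read_state(); print(s["tool_pos"],s["wrist_force"],s["torque"],s["width"])
E
```

```text
[ 0.50013564 -0.29289532  0.22314402] [ 0.25491931 -1.07996077 -1.73459801] [ 0.07554692 -0.02458268  0.00467085] 0.27229430462279514
```

View pics/c5.png

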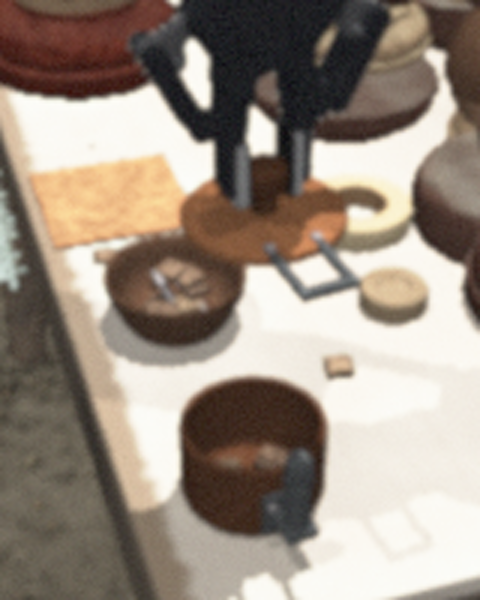

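```bash
python3 - <<'E'
from h import *
W=np.load("top.npy"); print(np.round(W[[210,235,260],183],3).tolist(),np.round(W[235,[159,183,207]],3).tolist())
W=np.concatenate([np.load(c+".npy").reshape(-1,3) for c in("top","side")]); W=W[~np.isnan(W[:,0])]
for y in np.arange(.08,.28,.02):
    print('%.2f'%y,[(len(s), round(float(np.max(s)),2) if len(s) else 0) for x in np.arange(.38,.66,.04) for s in [W[(abs(W[:,0]-x)<.02)&(abs(W[:,1]-y)<.01),2]]])
E
```

```text
[[0.549, 0.064, 0.006], [0.49, 0.062, 0.005], [0.431, 0.062, -0.0]] [[0.489, 0.118, 0.007], [0.49, 0.062, 0.005], [0.491, 0.006, 0.002]]
0.08 [(83, -0.07), (211, 0.01), (262, 0.01), (256, 0.01), (232, 0.01), (208, 0.0), (784, 0.5), (942, 0.5)]
0.10 [(264, -0.06), (227, 0.01), (254, 0.01), (258, 0.01), (210, 0.01), (200, 0.01), (818, 0.5), (1104, 0.5)]
0.12 [(277, -0.06), (227, 0.01), (221, 0.01), (221, 0.01), (191, 0.01), (200, 0.0), (811, 0.5), (1091, 0.5)]
0.14 [(267, -0.05), (247, 0.0), (251, 0.0), (240, 0.0), (210, 0.0), (195, 0.01), (841, 0.5), (1025, 0.5)]
0.16 [(257, -0.05), (233, 0.0), (250, 0.0), (249, 0.01), (212, 0.0), (189, 0.0), (654, 0.5), (785, 0.5)]
0.18 [(250, -0.05), (225, 0.0), (243, 0.0), (242, 0.0), (206, 0.01), (186, 0.0), (395, 0.48), (235, 0.48)]
0.20 [(234, -0.05), (215, 0.0), (243, 0.0), (243, 0.01), (212, 0.0), (184, 0.0), (290, 0.45), (169, 0.09)]
0.22 [(240, -0.04), (205, 0.0), (239, 0.0), (229, 0.0), (216, 0.01), (190, 0.0), (209, 0.42), (138, 0.05)]
0.24 [(228, -0.04), (218, 0.0), (236, 0.01), (1040, 0.4), (1014, 0.4), (197, 0.02), (183, 0.0), (171, 0.0)]
0.26 [(234, -0.04), (203, 0.0), (474, 0.34), (956, 0.4), (788, 0.39), (442, 0.39), (180, 0.0), (165, 0.0)]
```

The side picture shows the lid held level by its knob, high above the pot, with the clip still in the bowl. The way to the mat is free.

Request:
carry_out(series="-0.0014 0.03 0 0;-0.0014 0.05 0 0;-0.0014 0.055 0 0;-0.0014 0.055 0 0;-0.0014 0.055 0 0;-0.0014 0.055 0 0;-0.0014 0.035 0 0;0 0.018 0 0;0 0 -0.03 0;0 0 -0.04 0;0 0 -0.04 0;0 0 -0.03 0;0 0 -0.02 0;0 0 -0.01 0;0 0 -0.004 0;0 0 0 0;0 0 0 0")

```text
time: 14.1
tool_pos: [0.4903, 0.0607, 0.048]
tcp_rot: [2.098, 2.337, 0.002]
wrist_force: [-0.5, -0.2, -2.2]
width: 0.269
grip_force: 59.1
```

```bash
python3 - <<'E'
from h import *
a,_,_=cloud("side"); 
A=cv2.resize(a[120:240,170:310],(700,600),interpolation=cv2.INTER_CUBIC)
cv2.imwrite("pics/c6.png",A)
for i in range(2):
  s=bot.read_state(); print(s["tool_pos"],s["wrist_force"],s["width"])
E
```

```text
[0.49023547 0.06073383 0.04797676] [-0.3959963  -0.2534687  -1.53932805] 0.2714763106933243
[0.49023547 0.06073383 0.04797676] [-0.3959963  -0.2534687  -1.53932805] 0.2714763106933243
```

View pics/c6.png

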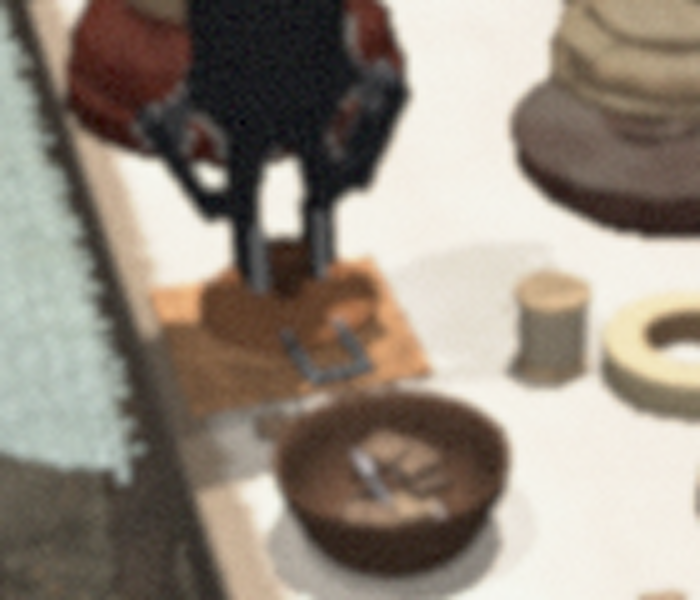

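The lid hovers level just above the middle of the mat (about 290,320). Easing it down.

Request:
carry_out(series="0 0 -0.003 0;0 0 -0.002 0;0 0 -0.001 0;0 0 0 0;0 0 0 0")

```text
time: 14.78
tool_pos: [0.4894, 0.0607, 0.041]
tcp_rot: [-2.098, -2.338, 0.0]
wrist_force: [0.3, -0.7, -2.3]
width: 0.272
grip_force: 59.1
```

Request:
carry_out(series="0 0 -0.001 0;0 0 -0.001 0;0 0 0 0;0 0 0 0")

```text
time: 15.28
tool_pos: [0.4897, 0.0608, 0.0406]
tcp_rot: [-2.098, -2.338, 0.0]
wrist_force: [-5.3, -0.2, 11.1]
width: 0.273
grip_force: 60.3
```

The wrist force shows the lid is on the mat. Letting go and backing off upward.

Request:
carry_out(series="0 0 0 0;0 0 0 0;0 0 0 0;0 0 0.02 0;0 0 0.04 0;0 0 0.06 0;0 0 0.06 0;-0.05 0.03 0.02 0;-0.05 0.03 0 0;0 0.05 0 0;0 0.05 0 0;0 0.05 0 0;0 0 0 0;0 0 0 0", jaw=0.1)

```text
time: 17.02
tool_pos: [0.389, 0.2703, 0.2385]
tcp_rot: [2.097, 2.339, -0.002]
wrist_force: [-0.7, -0.3, -0.5]
width: 0.55
grip_force: 0.0
```

```bash
python3 - <<'E'
from h import *
a,_,_=cloud("side"); b,d,w=cloud("top")
A=cv2.resize(a[120:240,170:310],(400,343),interpolation=cv2.INTER_CUBIC)
B=cv2.resize(b[190:270,140:280],(400,229),interpolation=cv2.INTER_CUBIC)
cv2.imwrite("pics/c7.png",np.vstack([A,B]))
s=bot.read_state(); print(s["tool_pos"],s["wrist_force"],s["width"])
p=w[195:270,150:225].reshape(-1,3);p=p[(p[:,2]>.014)&(p[:,2]<.03)];print(p.mean(0));k=w[195:270,150:225].reshape(-1,3);k=k[(k[:,2]>.04)&(k[:,2]<.06)];print(k.mean(0),len(k))
A=np.c_[p[:,:2],np.ones(len(p))]; print(np.linalg.lstsq(A,p[:,2],rcond=None)[0])
E
```

```text
[0.38931931 0.26960136 0.23871413] [-0.46972831 -0.11636971  0.07996226] 0.5528959034050541
[0.49195851 0.05373976 0.01907538]
[0.49117496 0.0597774  0.04707042] 100
[ 0.005314   -0.00367805  0.01665877]
```

View pics/c7.png

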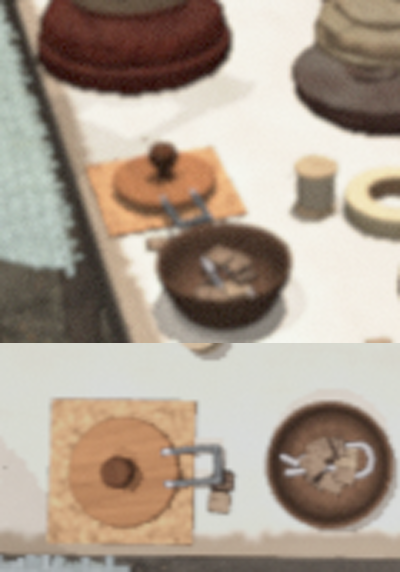

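The lid lies level with its knob up in the middle of the mat (top crop: 120,472), and the clip is in the bowl (325,465). Handing in.

```bash
python3 -c "
from workcell import bot
print(bot.finish_job())"
```

```text
the job is handed in; nothing more can be done
None
```

I handed the job in at about 17 s of the 50 s allowed, with no verdict shown: the clip was pulled out with the lid on and lies in the bowl, which did not move, and the lid rests level, knob up, about 4 mm from the mat's centre.

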